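# Hold a re-stuck drawer tile flush with a bamboo spacer

## Robot

A 6-joint arm with a two-finger parallel gripper is mounted at the origin on the work surface. World frame = base frame: x ahead of the robot, y to its left, z up, the work surface at z = 0. Lengths are in m, angles in rad, forces in N, time in s.
With the tool pointing down it reaches from about 0.325 to 0.775 m from the base axis. Payload 5.5 kg.
Tool frame: the origin (TCP) lies at the centre of the arm's flange, where the gripper is bolted on; the fingertips stand 173 mm ahead of it and the grasp point (between the pads) lies 155 mm ahead of it; z points along the fingers, y is the line along which they close (so a half turn about z gives the same grasp; the last joint's range is limited). The gripper opens to 85 mm and grips with 20 to 120 N. Pads are 22 mm wide; open, the fingers measure 114 mm over their backs; the gripper's body (76 mm by 85 mm) begins 54 mm behind the grasp point. The pads swing forward as they close: fully open they stand 13 mm farther back than shut.
Start: joints at [1.105, 0.091, 1.231, -0, 1.82, -0.057], TCP at [0.239, 0.551, 0.405] pointing down, gripper open.
Joint ranges: [-2.87, 2.87], [-0.86, 2.18], [0.17, 2.46], [-1.51, 4.65], [0.06, 2.69], [-2.65, 2.65]. Speed limits (rad/s): [2.57, 2.57, 3.01, 3.14, 3.14, 3.14].

## Interface

Orientations are given as a unit quaternion [x, y, z, w].
In Python, from bench import r gives the robot as it stands. The module is installed in compiled form; this text tells all that it offers.
- The arm moves only by the tool servo_tool, never from a script. Its argument "commands" is one flat list of numbers, 4 for each row, row after row: the shift along the tool's x, y, z in m, then the turn about the tool's z in degrees. A call has 1 to 20 rows; each row shifts and turns the commanded pose from where the row before left it, along the tool's axes as they then stand; what a row does not reach is not made up. A row lasts 1/12 s, in which the tool goes at most 41.7 mm and 7.16 degrees, less where a joint would pass 70% of its speed; a pose out of reach is approached as far as the arm can. A call is refused whole if a number of a shift passes 0.0417 or a number of a turn 7.16, either way. A call with a gripper value outside its range is refused whole. "grip" is the opening, from 0 (shut) to 1 (fully open), set as the call begins (left out, the last holds). The fingers move at their own pace and stop on an object; "force" is the grip in N (left out, the last holds). Time passes only in rows, so rows that do not move let the fingers close. It gives the time, the measured TCP pose, the force, the opening and the grip force at its end, in the units of the state.
- r.observe(): the state, without advancing time (a new reading comes with each control period).
- r.camera(name): name is "scene" or "top" or "wrist"; returns the picture (420x560x3 uint8, red, green, blue); there is no depth.
- r.get_calibration(name): a dict with "K" (3x3 intrinsics, pixels), "R" (3x3) and "t" (3): a world point X has camera coordinates R X + t; the wrist camera has in their place "tool_from_camera" (4x4, takes a point from camera to tool coordinates, whose origin is the TCP and whose axes are the flange's). Camera axes: x right, y down, z forward; pixel columns grow to the right and rows downward; lengths in m; the calibration is good to about 2 mm. A picture is of the moment at which its call begins: read the wrist's pose just before it. get_calibration takes no time and is no camera call.
- r.close_job(): hands the job in; it is judged then, once.
The state is a dict: "time": time; "joint_pos": joint angles; "dq": joint speeds; "joint_efforts": joint torques, N m; "position": TCP position; "ee_rot": TCP orientation; "contact_force": force on the tool from outside, world axes, zero at the start; "torque": the same for the moment, N m; "width": finger opening in m; "gripper_force": force on a finger pad.
Only numpy, scipy, OpenCV 4.12 (cv2) and the standard library are available. Lean on these libraries where they do the work, as an engineer would, in place of code of your own. Each camera call takes 0.05 s, during which the arm holds its last target. There are 200 camera calls.

## Task

The re-stuck white tile stands a few millimetres off its wooden partition on springy pads: pick up the upright bamboo spacer block and slide it down, broad face to the tile, deep into the gap between the tile and the row of three rectangular steel tins, in front of the middle of the one tin that leaves room for it. With the spacer, not the fingers, push the tile flush against the partition, and finish while still gripping the spacer upright and pressing: do not let go. Leave the tins and everything else in the drawer where they are.

Things in the scene. Friction and masses are not known exactly. Their poses are not given: they have to be found in the camera images.
- spacer: plain bamboo block standing upright on the mat: 22 mm thick (its x), 44 mm wide (its y), 100 mm tall, about 0.08 kg. Origin at the centre of its underside, z up.
- partition: fixed wooden partition standing on the mat (mat top 4 mm above the work surface), 16 mm thick (x), 320 long (y), 56 tall, with two 8 mm high feet behind. Origin at mat level, middle of the face that carries the tile; x points from tins and tile into the partition (the way to push, roughly away from the robot), y along it, z up. Tins stand in a row in front of it, square to it, in varying order.
- tile: white ceramic tile, 8 mm thick, 290 long, from 4 to 54 mm above the mat; slides along the partition's x on springy pads. Origin: middle of its back face, mat level, axes as the partition's. Starts at x = -7 mm in the partition's frame; flush at 0, where it stops. Front face 8 mm before its origin. The push needed grows from 2.4 N to 6.6 N when flush; springs back if released.
- tin_small: small lidded rectangular steel tin, 70 mm (its x, towards the tile) by 64 mm (y), 50 tall, 0.6 kg, loose. Origin: centre of its underside, about 83 mm before the partition's face (all three tins; 92 mm between tin centres along y). Leaves a gap of about 33 mm to the tile at the start, the only one that takes the spacer.
- tin_medium: medium lidded rectangular steel tin, 110 mm (x) by 76 mm (y), 50 mm tall, loose. Origin at the centre of its underside. Gap to the tile about 13 mm (20 mm if the tile were flush): too narrow.
- tin_large: large lidded rectangular steel tin, 120 mm (x) by 80 mm (y), 50 mm tall, loose. Origin at the centre of its underside. Gap to the tile about 8 mm: too narrow.
- canister: bystander: aluminium snack canister, 68 mm across, 110 mm tall, upright; origin at the centre of its underside.
- tumbler: bystander: open steel tumbler, 68 mm across the rim, 90 mm tall; origin at the centre of its underside.
- round_tins: bystander: two stacked round steel tiffin tins, 114 mm across, 96 mm tall, with a wire bail to 123 mm; origin at the centre of the underside.
- cutlery_case: bystander: blue plastic cutlery case with closed flip lid, 82 by 220 (its y) by 47 mm; origin at the centre of its underside.
- chopstick_a: bystander: bamboo chopstick, 8 mm thick, about 210 mm long along its x, lying on the mat.
- chopstick_b: bystander: the second chopstick, the same.
- spoon: bystander: steel spoon, 160 mm long along its x, lying on the mat beyond the partition.
There are look-alikes about, which are no part of the job. What is shaped like the tin_small but pink is not meant. Of the things shaped like the spacer, the wooden one is meant.

How it is judged:
By the outcome, as a careful person would: the job done as asked, in the order asked, and still so for the second after the job is handed in, while the arm keeps its last pose, push and grip.
It also fails if it takes over 32 s, if anything falls off the work surface, if the arm or the gripper's body presses on something with over 40 N, if the wrist force passes 120 N, or if a joint passes its speed limit or range.

## Working session

There is one attempt and no reset: what is moved stays moved. The work goes in short steps, Python scripts to look and compute and a tool call to move; the robot and the scene stay as the last step left them, time stands still between calls to the robot, and variables do not carry over. Pictures are saved under pics/ and viewed, at most 10 in all, crops included, and the job is handed in when it is done.

Besides the shell and the picture viewer there is one more tool, called after "Call:" in YAML: its name, and indented under it one key for each argument. servo_tool: Moves the arm, as the interface text tells. Its arguments: {"type":"object","properties":{"commands":{"type":"array","items":{"type":"number"}},"grip":{"type":"number"},"force":{"type":"number"}},"required":["commands"]}

```bash
mkdir -p pics
python3 - <<'E'
from bench import r
import cv2,numpy as np
for n in("top","scene"):
    cv2.imwrite(f"pics/{n}0.png",r.camera(n)[:,:,::-1]); c=r.get_calibration(n); print(n,np.round(c["K"],1).tolist(),np.round(c["R"],3).tolist(),np.round(c["t"],3).tolist())
print(r.get_calibration("wrist"));o=r.observe();print(o)
E
```

```text
top [[393.7, 0.0, 273.7], [0.0, 393.7, 213.1], [0.0, 0.0, 1.0]] [[0.016, -1.0, -0.016], [-0.982, -0.012, -0.187], [0.186, 0.019, -0.982]] [0.03, 0.512, 1.047]
scene [[545.8, 0.0, 285.3], [0.0, 545.8, 206.2], [0.0, 0.0, 1.0]] [[0.734, 0.679, 0.015], [0.492, -0.516, -0.701], [-0.468, 0.522, -0.713]] [-0.41, -0.208, 1.601]
{'K': array([[332.80696324,   0.        , 275.91520156],
       [  0.        , 332.80696324, 208.59209904],
       [  0.        ,   0.        ,   1.        ]]), 'tool_from_camera': array([[-1.10588243e-03, -9.56541781e-01, -2.91593207e-01,
         7.34094454e-02],
       [ 9.99998656e-01, -1.41067524e-03,  8.35029260e-04,
        -3.12584826e-04],
       [-1.21008369e-03, -2.91591892e-01,  9.56542056e-01,
         3.10623871e-02],
       [ 0.00000000e+00,  0.00000000e+00,  0.00000000e+00,
         1.00000000e+00]])}
{'time': 0.1, 'joint_pos': array([ 1.10530219e+00,  9.18353272e-02,  1.23175957e+00, -7.65014424e-06,
        1.81978387e+00, -5.66812228e-02]), 'dq': array([ 0.0001789 , -0.00270435, -0.00103905,  0.00094351, -0.0012159 ,
        0.00016624]), 'joint_efforts': array([ 1.77278573e-03, -4.60215890e+01, -4.19219828e+01, -1.26569944e-04,
        1.05921927e-02, -8.58165686e-05]), 'position': array([0.23853505, 0.55061983, 0.40363599]), 'ee_rot': array([ 2.02986849e-01,  9.79181057e-01, -8.63749689e-04, -2.26944256e-04]), 'contact_force': array([-0.60621869, -0.03055631, -0.40942065]), 'torque': array([ 0.02812881, -0.00955504,  0.0234408 ]), 'gripper_force': 0.0, 'width': 0.08512521463740359}
```

View pics/top0.png

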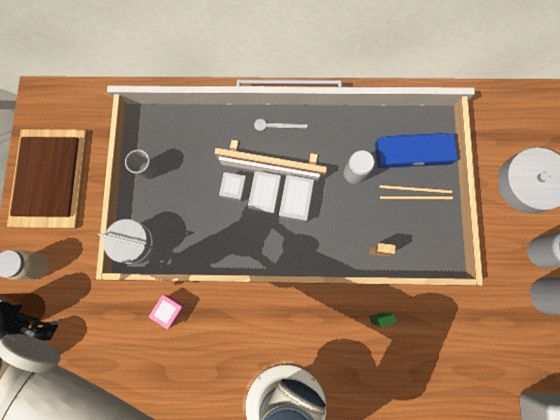

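View pics/scene0.png

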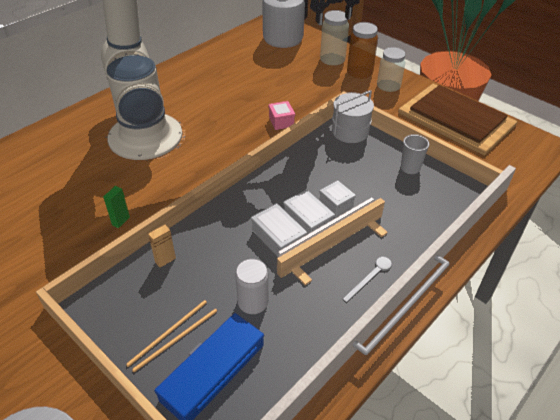

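The top view shows the bamboo spacer at (386,249), the small tin at the left end of the row (232,186), and the partition's top from (216,152) to (326,172). I'll enlarge both regions to measure them.

```bash
cat > h.py <<'E'
import cv2,numpy as np
from bench import r
def ray(n,px,z):
    c=r.get_calibration(n);K,R,t=c["K"],np.array(c["R"]),np.array(c["t"])
    C=-R.T@t; d=R.T@np.linalg.inv(K)@np.array([px[0],px[1],1.])
    return C+d*(z-C[2])/d[2]
def wray(o,px,z):
    from scipy.spatial.transform import Rotation as Ro
    c=r.get_calibration("wrist");T=np.array(c["tool_from_camera"]);R=Ro.from_quat(o["ee_rot"]).as_matrix()
    C=R@T[:3,3]+o["position"]; d=R@T[:3,:3]@np.linalg.inv(c["K"])@np.array([px[0],px[1],1.])
    return C+d*(z-C[2])/d[2]
E
python3 - <<'E'
from h import *
t=cv2.imread("pics/top0.png");s=cv2.imread("pics/scene0.png")
a=cv2.resize(t[140:225,205:335],None,fx=6,fy=6,interpolation=2)[:,:790]
b=cv2.resize(t[235:265,366:406],None,fx=6,fy=6,interpolation=2)[:,:]; 
cv2.imwrite("pics/c1.png",a)
hsv=cv2.cvtColor(t,cv2.COLOR_BGR2HSV)
def blobs(img,lo,hi,roi):
    x0,y0,x1,y1=roi;m=cv2.inRange(cv2.cvtColor(img,cv2.COLOR_BGR2HSV)[y0:y1,x0:x1],lo,hi)
    for c in cv2.findContours(m,0,1)[0]:
        if cv2.contourArea(c)>15:
            q=cv2.minAreaRect(c);print(cv2.contourArea(c),(cv2.boxPoints(q)+[x0,y0]).round(1).tolist())
print("spacer top bright");blobs(t,(8,60,190),(30,255,255),(370,235,405,265))
print("any");blobs(t,(8,60,90),(30,255,255),(370,235,405,265))
print("partition");blobs(t,(8,60,170),(30,255,255),(210,135,335,185))
print("tins");blobs(t,(0,0,185),(180,40,255),(210,165,325,225))
cv2.imwrite("pics/c2.png",np.hstack([cv2.resize(t[232:268,362:410],None,fx=8,fy=8,interpolation=2),cv2.resize(s[215:275,135:185],(240,288),interpolation=2)]))
E
```

```text
spacer top bright
128.5 [[377.0, 251.4], [378.1, 242.5], [394.9, 244.6], [393.8, 253.5]]
any
271.0 [[370.0, 243.0], [395.0, 243.0], [395.0, 256.0], [370.0, 256.0]]
partition
755.0 [[213.2, 158.4], [215.8, 137.5], [328.2, 151.5], [325.6, 172.4]]
tins
1084.0 [[278.4, 215.1], [285.9, 174.2], [313.3, 179.2], [305.9, 220.1]]
467.5 [[218.6, 194.9], [223.2, 171.8], [244.6, 176.1], [240.0, 199.2]]
893.5 [[247.2, 207.2], [254.6, 170.1], [280.3, 175.3], [272.9, 212.4]]
210.0 [[246.9, 167.9], [247.7, 161.9], [319.6, 171.5], [318.8, 177.5]]
```

View pics/c1.png

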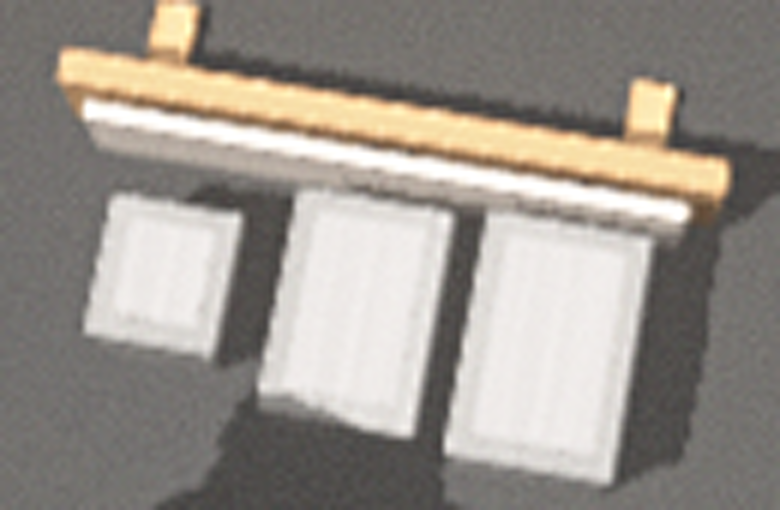

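View pics/c2.png

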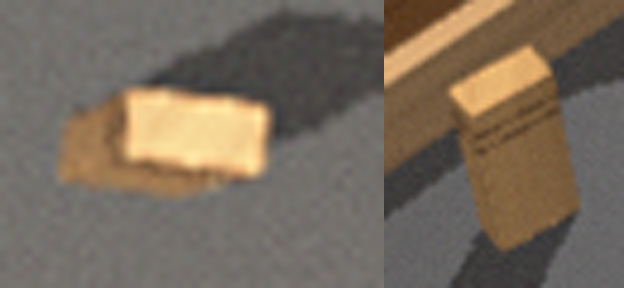

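c1: tile and partition run from crop (62,82) to (725,200), with the small tin's lid corners at (112,195), (243,210), (213,357) and (85,333). c2: spacer top corners at crop (124,88), (268,103), (262,176) and (125,160). The spacer stands clear, with its wide side roughly along world y.

Run:
```python
from h import *
from scipy.spatial.transform import Rotation as Ro
def C1(p): return ((p[0]+.5)/6-.5+205,(p[1]+.5)/6-.5+140)
def C2(p): return ((p[0]+.5)/8-.5+362,(p[1]+.5)/8-.5+232)
def show(n,P,z):
    X=np.array([ray("top",p,z)[:2] for p in P]);print(n,X.round(4).tolist(),"c",X.mean(0).round(4),"edges",np.linalg.norm(X-np.roll(X,-1,0),axis=1).round(4),
     "ang",[round(float(np.degrees(np.arctan2(*(b-a)[::-1]))),1) for a,b in zip(X,np.roll(X,-1,0))])
show("spacer",[C2(p) for p in[(124,88),(268,103),(262,176),(125,160)]],.104)
show("smalltin",[C1(p) for p in[(112,195),(243,210),(213,357),(85,333)]],.054)
show("mediumtin",[C1(p) for p in[(297,190),(455,210),(415,437),(258,395)]],.054)
show("large",[C1(p) for p in[(488,210),(655,235),(613,487),(443,455)]],.054)
show("part",[C1(p) for p in[(62,48),(730,160),(722,192),(58,78)]],.060)
show("wall nearspacer",[(380,278),(480,280)],.06)
o=r.observe();print(Ro.from_quat(o["ee_rot"]).as_matrix().round(3))
# scene cross check of spacer top
P=[(448,95),(530,47),(553,72),(468,118)]
X=[ray("scene",((p[0]-384)/240*50+135-.4,p[1]/288*60+215-.4),.104)[:2].round(4).tolist() for p in P];print(X,np.mean(X,0))
```

```text
spacer [[0.4269, -0.233], [0.4227, -0.2792], [0.3991, -0.2763], [0.4036, -0.2325]] c [ 0.413  -0.2552] edges [0.0464 0.0238 0.044  0.0233] ang [-95.2, 173.0, 84.1, -1.1]
smalltin [[0.627, 0.1818], [0.6204, 0.1197], [0.5493, 0.1316], [0.5601, 0.1918]] c [0.5892 0.1562] edges [0.0625 0.0721 0.0611 0.0677] ang [-96.1, 170.5, 79.9, -8.5]
mediumtin [[0.6304, 0.0945], [0.6215, 0.0199], [0.5126, 0.037], [0.5315, 0.1101]] c [0.574  0.0654] edges [0.0751 0.1102 0.0755 0.1001] ang [-96.8, 171.1, 75.5, -9.0]
large [[0.6217, 0.0044], [0.6104, -0.0739], [0.4904, -0.0543], [0.5043, 0.024]] c [ 0.5567 -0.025 ] edges [0.0791 0.1216 0.0795 0.1189] ang [-98.2, 170.7, 79.9, -9.5]
part [[0.6975, 0.2076], [0.6454, -0.1086], [0.6298, -0.1047], [0.6825, 0.2088]] c [0.6638 0.0508] edges [0.3204 0.0161 0.3179 0.015 ] ang [-99.3, 166.1, 80.5, -4.8]
wall nearspacer [[0.3376, -0.2484], [0.3364, -0.5115]] c [ 0.337 -0.38 ] edges [0.2632 0.2632] ang [-90.3, 89.7]
[[-0.918  0.398 -0.001]
 [ 0.398  0.918 -0.002]
 [ 0.    -0.002 -1.   ]]
[[0.4046, -0.2774], [0.4081, -0.2332], [0.4281, -0.2357], [0.4223, -0.2798]] [ 0.415775 -0.256525]
```

Call:
servo_tool:
  commands: [0,0,0,6,0,0,0,6,0,0,0,6,0,0,0,6,0,0,0,6,0,0,0,6,0,0,0,6,0,0,0,6,0,0,0,6,0,0,0,6,0,0,0,6,0,0,0,6]

```text
time: 1.1
position: [0.2385, 0.5506, 0.404]
ee_rot: [0.741, 0.671, -0.001, 0.0]
contact_force: [-0.4, -0.1, 0.3]
width: 0.0855
gripper_force: 0.0
```

Call:
servo_tool:
  commands: [-0.025,0.0185,0,0,-0.025,0.0185,0,0,-0.025,0.0185,0,0,-0.025,0.0185,0,0,-0.025,0.0185,0,0,-0.025,0.0185,0,0,-0.025,0.0185,0,0,-0.025,0.0185,0,0,-0.025,0.0185,0,0,-0.025,0.0185,0,0,-0.025,0.0185,0,0,-0.025,0.0185,0,0,-0.025,0.0185,0,0,-0.025,0.0185,0,0,-0.025,0.0185,0,0]

```text
time: 2.35
position: [0.4798, 0.1495, 0.4043]
ee_rot: [0.74, 0.673, -0.0, -0.0]
contact_force: [0.6, -0.1, -0.2]
width: 0.0851
gripper_force: 0.0
```

Call:
servo_tool:
  commands: [-0.0255,-0.0017,0,0,-0.0255,-0.0017,0,0,-0.0255,-0.0017,0,0,-0.0255,-0.0017,0,0,-0.0255,-0.0017,0,0,-0.0255,-0.0017,0,0,-0.0255,-0.0017,0,0,-0.0255,-0.0017,0,0,-0.0255,-0.0017,0,0,-0.0255,-0.0017,0,0,-0.0255,-0.0017,0,0,-0.0255,-0.0017,0,0,-0.0255,-0.0017,0,0,-0.0255,-0.0017,0,0,-0.0255,-0.0017,0,0,-0.0255,-0.0017,0,0,0,0,0,0,0,0,0,0]

```text
time: 3.85
position: [0.4134, -0.2535, 0.4039]
ee_rot: [0.741, 0.672, -0.0, -0.001]
contact_force: [0.0, 0.5, 0.0]
width: 0.0853
gripper_force: 0.0
```

Run:
```python
from h import *
o=r.observe();print({k:np.round(o[k],4).tolist() for k in("time","position","ee_rot","contact_force","joint_pos")})
im=r.camera("wrist")[:,:,::-1];cv2.imwrite("pics/w1.png",im)
m=cv2.inRange(cv2.cvtColor(im,cv2.COLOR_BGR2HSV),(8,60,170),(30,255,255))
for c in cv2.findContours(m,0,1)[0]:
    if cv2.contourArea(c)>150:
        b=cv2.boxPoints(cv2.minAreaRect(c));X=np.array([wray(o,p,.104)[:2] for p in b]);e=np.roll(X,-1,0)-X
        print(cv2.contourArea(c),b.round().tolist(),X.mean(0).round(4),np.linalg.norm(e,axis=1).round(4),np.degrees(np.arctan2(e[:,1],e[:,0])).round(1))
```

```text
{'time': 3.85, 'position': [0.4134, -0.2535, 0.4039], 'ee_rot': [0.7406, 0.672, -0.0001, -0.0008], 'contact_force': [0.0082, 0.4835, 0.0252], 'joint_pos': [-0.6203, -0.2181, 1.5283, 0.0002, 1.833, -0.5231]}
510.0 [[414.0, 286.0], [416.0, 176.0], [422.0, 176.0], [421.0, 286.0]] [ 0.5332 -0.2957] [0.1019 0.005  0.1019 0.0055] [ 90.5  -6.5 -89.2 173.5]
1179.0 [[264.0, 224.0], [266.0, 175.0], [291.0, 176.0], [289.0, 225.0]] [ 0.4151 -0.2542] [0.0431 0.0208 0.0431 0.0218] [ 81.9  -7.6 -96.8 172.3]
642.0 [[431.0, 305.0], [446.0, 172.0], [453.0, 173.0], [437.0, 306.0]] [ 0.5532 -0.3067] [0.1246 0.0052 0.1248 0.0059] [ 86.2 -12.3 -93.5 166.9]
4235.0 [[151.0, 0.0], [168.0, -3.0], [221.0, 289.0], [204.0, 292.0]] [ 0.3468 -0.2158] [0.0126 0.2349 0.0163 0.2358] [   3.2  -89.2 -174.2   89.9]
```

View pics/w1.png

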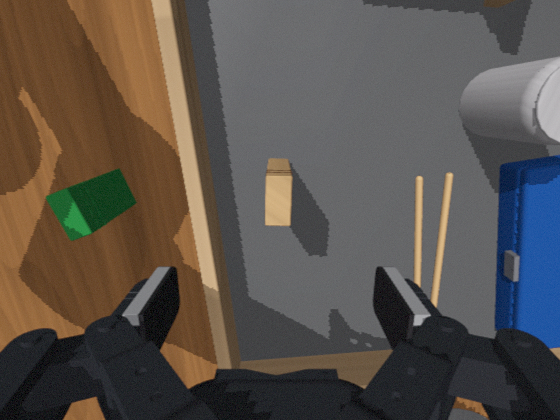

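w1 shows the spacer's top at (264..291, 175..225), between the fingers, with the wall clear to the left. I'll trim the pose, narrow the opening and descend.

Call:
servo_tool:
  commands: [-0.001,0.0015,0.0163,2,0,0,0.0163,0,0,0,0.0163,0,0,0,0.0163,0,0,0,0.0163,0,0,0,0.0163,0,0,0,0.0163,0,0,0,0.0163,0,0,0,0.0163,0,0,0,0.0163,0,0,0,0,0,0,0,0,0]
  grip: 0.7

```text
time: 4.9
position: [0.4152, -0.2526, 0.2411]
ee_rot: [0.751, 0.66, -0.0, -0.001]
contact_force: [0.7, 0.2, 1.3]
width: 0.06
gripper_force: 0.0
```

Call:
servo_tool:
  commands: [0,0,0,0,0,0,0,0,0,0,0,0,0,0,0,0,0,0,0,0,0,0,0,0,0,0,0,0,0,0,0,0,0,0,0,0,0,0,0,0]
  grip: 0
  force: 80

```text
time: 5.73
position: [0.4154, -0.254, 0.2432]
ee_rot: [0.751, 0.66, 0.0, 0.001]
contact_force: [-0.2, -0.6, 5.8]
width: 0.0208
gripper_force: 78.8
```

Call:
servo_tool:
  commands: [0,0,-0.01,0,0,0,-0.02,0,0,0,-0.02,0,0,0,-0.02,0,0,0,-0.02,0,0,0,-0.02,2,0,0,0,0]

```text
time: 6.32
position: [0.4153, -0.2539, 0.3567]
ee_rot: [0.763, 0.646, 0.001, 0.003]
contact_force: [0.7, -0.1, 0.2]
width: 0.0208
gripper_force: 78.3
```

Call:
servo_tool:
  commands: [0.0241,0.0087,0,0,0.0241,0.0087,0,0,0.0241,0.0087,0,0,0.0241,0.0087,0,0,0.0241,0.0087,0,0,0.0241,0.0087,0,0,0.0241,0.0087,0,0,0.0241,0.0087,0,0,0.0241,0.0087,0,0,0.0241,0.0087,0,0,0.0241,0.0087,0,0,0.0241,0.0087,0,0,0.0241,0.0087,0,0,0.0241,0.0087,0,0,0.0241,0.0087,0,0,0.0241,0.0087,0,0,0.0241,0.0087,0,0,0.0241,0.0087,0,0,0,0,0,0,0,0,0,0]

```text
time: 7.98
position: [0.6408, 0.1497, 0.3496]
ee_rot: [0.762, 0.648, -0.001, -0.001]
contact_force: [0.1, 0.4, -1.3]
width: 0.0206
gripper_force: 78.4
```

Run:
```python
from h import *
o=r.observe();print({k:np.round(o[k],4).tolist() for k in("time","position","ee_rot","contact_force","width","gripper_force")})
im=r.camera("wrist")[:,:,::-1];cv2.imwrite("pics/w2.png",im)
cv2.imwrite("pics/s2.png",cv2.resize(r.camera("scene")[100:310,210:490,::-1],None,fx=2.8,fy=2.8,interpolation=2))
```

```text
{'time': 7.9833, 'position': [0.6408, 0.1497, 0.3496], 'ee_rot': [0.762, 0.6475, -0.0014, -0.0007], 'contact_force': [0.088, 0.4118, -1.3428], 'width': 0.0206, 'gripper_force': 78.4238}
```

View pics/w2.png

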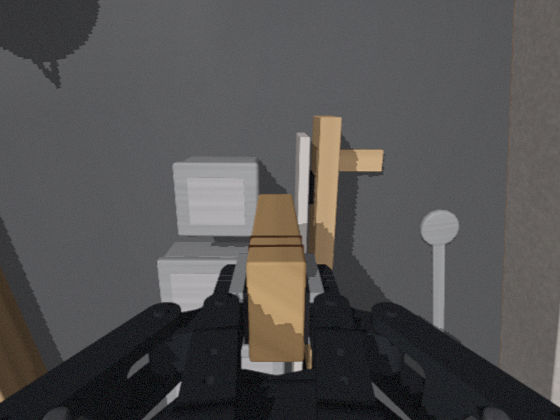

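View pics/s2.png

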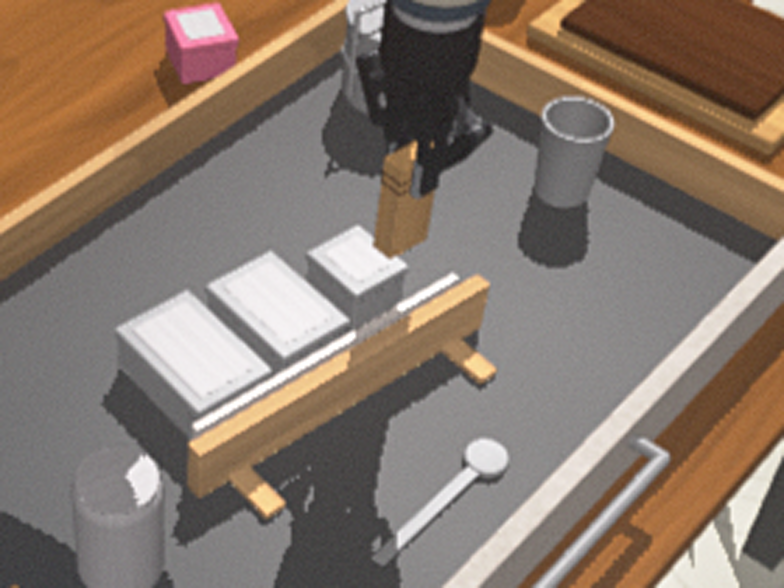

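w2: the small tin's lid spans cols 175–260, the tile is near cols 296–308, and the spacer's lower end is at about (255–297, 195). s2 shows the spacer hanging upright over the small tin/tile gap. I'll zoom in to measure the clearances.

Run:
```python
from h import *
im=cv2.imread("pics/w2.png");cv2.imwrite("pics/c3.png",cv2.resize(im[110:260,240:350],None,fx=5.,fy=4,interpolation=2))
for row in(145,175,190):print(row,im[row,248:312].max(1).tolist())
```

```text
145 [98, 96, 96, 95, 93, 99, 92, 98, 95, 96, 94, 96, 93, 95, 97, 96, 91, 93, 97, 95, 95, 97, 99, 92, 94, 96, 94, 90, 93, 93, 96, 97, 95, 94, 97, 98, 94, 95, 93, 94, 93, 96, 92, 92, 95, 96, 93, 98, 116, 123, 126, 151, 184, 198, 197, 198, 196, 197, 197, 199, 197, 161, 83, 60]
175 [161, 161, 163, 161, 161, 160, 162, 155, 139, 119, 89, 70, 59, 57, 59, 58, 57, 62, 61, 64, 62, 62, 59, 82, 93, 95, 96, 94, 94, 95, 94, 95, 91, 91, 95, 92, 92, 95, 93, 96, 92, 95, 89, 92, 92, 92, 94, 112, 126, 124, 126, 175, 198, 199, 198, 197, 196, 197, 197, 196, 152, 69, 26, 18]
190 [156, 158, 160, 159, 160, 164, 157, 152, 142, 117, 95, 71, 64, 60, 63, 59, 66, 58, 57, 57, 64, 60, 60, 64, 63, 61, 61, 61, 63, 60, 65, 59, 65, 61, 64, 64, 59, 63, 83, 93, 92, 94, 93, 92, 95, 91, 98, 112, 121, 127, 167, 194, 198, 197, 198, 197, 195, 198, 197, 181, 127, 47, 16, 19]
```

View pics/c3.png

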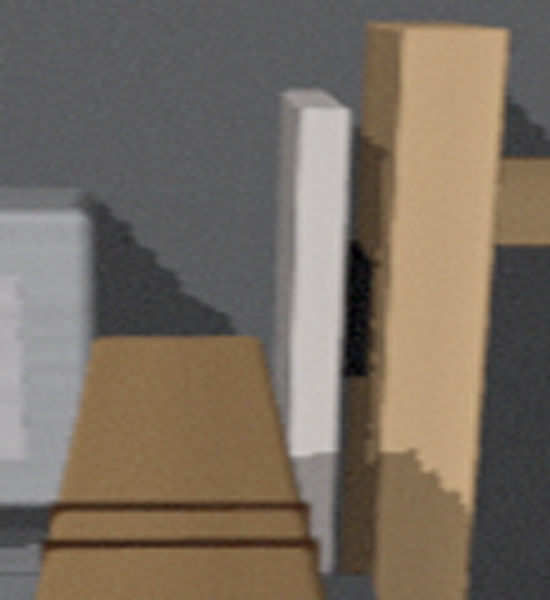

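Run:
```python
from h import *
import json
o=dict(position=np.array([.6408,.1497,.3496]),ee_rot=np.array([.762,.6475,-.0014,-.0007]))
def f(n,ps,z):
    X=[]
    for p in ps:
        c=((p[0]+.5)/5-.5+240,(p[1]+.5)/4-.5+110); X.append(wray(o,c,z)[:2])
    X=np.array(X);d=X[0]-X[-1];print(n,X.round(4).tolist(),"yaw",np.degrees(np.arctan2(d[1],d[0])).round(2));return X
S=f("spacer bottom +y edge",[(95,337),(260,337)],.1104)
T=f("tin face",[(92,215),(90,505)],.054)
L=f("tile front",[(301,108),(288,455)],.058)
P=f("part front",[(403,30),(375,590)],.060)
y=P[0]-P[1];y/=np.linalg.norm(y);n=np.array([y[1],-y[0]])
for nm,A in zip(("S","T","L","P"),(S,T,L,P)):print(nm,((A-P[0])@np.c_[n,y]).round(4).tolist())
print("tcp",(o["position"][:2]-P[0])@np.c_[n,y])
```

```text
spacer bottom +y edge [[0.6332, 0.1715], [0.6542, 0.168]] yaw 170.69
tin face [[0.6317, 0.1825], [0.6203, 0.1215]] yaw 79.43
tile front [[0.6674, 0.1982], [0.6552, 0.1286]] yaw 80.1
part front [[0.6843, 0.21], [0.6654, 0.0969]] yaw 80.5
S [[-0.0441, -0.0465], [-0.0228, -0.0464]]
T [[-0.0474, -0.0359], [-0.0485, -0.0979]]
L [[-0.0148, -0.0145], [-0.0153, -0.0851]]
P [[0.0, 0.0], [0.0, -0.1147]]
tcp [-0.03298595 -0.06670373]
```

Relative to the partition frame, the spacer spans x −44…−23 mm in a gap of −48…−15 mm. It is centred on the tin within 2 mm and its yaw matches. I'll trim 1.5 mm each way and lower it.

Call:
servo_tool:
  commands: [0.0015,0.0015,0.0,0,0,0,0.013,0,0,0,0.013,0,0,0,0.013,0,0,0,0.013,0,0,0,0.013,0,0,0,0.013,0,0,0,0.013,0,0,0,0.011,0,0,0,0,0,0,0,0,0]

```text
time: 9.0
position: [0.6422, 0.1498, 0.2486]
ee_rot: [0.763, 0.647, -0.001, -0.0]
contact_force: [0.5, -0.4, -0.6]
width: 0.021
gripper_force: 78.4
```

Run:
```python
from h import *
o=r.observe();print({k:np.round(o[k],4).tolist() for k in("time","position","ee_rot","contact_force","torque","width","gripper_force")})
```

```text
{'time': 9.0, 'position': [0.6422, 0.1498, 0.2486], 'ee_rot': [0.7628, 0.6467, -0.0008, -0.0005], 'contact_force': [0.4697, -0.4331, -0.6117], 'torque': [-0.0343, 0.0407, 0.007], 'width': 0.021, 'gripper_force': 78.4234}
```

Call:
servo_tool:
  commands: [0,0,0.003,0,0,0.002,0,0,0,0.002,0,0,0,0.002,0,0,0,0.001,0,0,0,0.001,0,0,0,0.001,0,0,0,0,0,0]

```text
time: 9.67
position: [0.6511, 0.1485, 0.2469]
ee_rot: [0.763, 0.647, -0.0, -0.0]
contact_force: [-5.4, 1.2, 2.2]
width: 0.0213
gripper_force: 78.9
```

Call:
servo_tool:
  commands: [0,0.001,0,0,0,0.001,0,0,0,0,0,0,0,0,0,0]

```text
time: 10.0
position: [0.6529, 0.1482, 0.2468]
ee_rot: [0.763, 0.647, -0.0, -0.0]
contact_force: [-5.2, 1.1, 3.3]
width: 0.0211
gripper_force: 79.0
```

Call:
servo_tool:
  commands: [0,0.001,0,0,0,0.001,0,0,0,0,0,0,0,0,0,0]

```text
time: 10.33
position: [0.6545, 0.148, 0.2468]
ee_rot: [0.763, 0.647, -0.001, -0.001]
contact_force: [-7.2, 1.0, 3.7]
width: 0.0205
gripper_force: 79.2
```

Call:
servo_tool:
  commands: [0,0,-0.001,0,0,0.001,0,0,0,0,0,0,0,0,0,0]

```text
time: 10.67
position: [0.6551, 0.148, 0.2469]
ee_rot: [0.763, 0.647, -0.002, -0.002]
contact_force: [-9.8, 1.3, 1.7]
width: 0.0212
gripper_force: 79.1
```

Call:
servo_tool:
  commands: [0,0.001,0,0,0,0,0,0,0,0,0,0]

```text
time: 10.92
position: [0.6556, 0.148, 0.2469]
ee_rot: [0.763, 0.647, -0.003, -0.002]
contact_force: [-13.3, 3.0, 3.8]
width: 0.0209
gripper_force: 79.3
```

Call:
servo_tool:
  commands: [0,0.001,0,0,0,0,0,0,0,0,0,0]

```text
time: 11.17
position: [0.6561, 0.148, 0.2468]
ee_rot: [0.763, 0.647, -0.003, -0.003]
contact_force: [-16.3, 1.7, 6.1]
width: 0.0213
gripper_force: 79.6
```

Run:
```python
from h import *
o=r.observe();print({k:np.round(o[k],4).tolist() for k in("time","position","ee_rot","contact_force","torque","width")})
s=cv2.resize(r.camera("scene")[130:280,230:400,::-1],None,fx=3.2,fy=4*.8,interpolation=2)
w=r.camera("wrist")[100:400,230:340,::-1]
s=cv2.copyMakeBorder(s,0,600-s.shape[0],0,0,0)
cv2.imwrite("pics/c4.png",np.hstack([s,cv2.resize(w,(220,600),interpolation=2)]))
```

```text
{'time': 11.1667, 'position': [0.6561, 0.148, 0.2468], 'ee_rot': [0.7625, 0.647, -0.0033, -0.0032], 'contact_force': [-16.2936, 1.7334, 6.0949], 'torque': [0.3446, 3.1029, -0.1418], 'width': 0.0213}
```

View pics/c4.png

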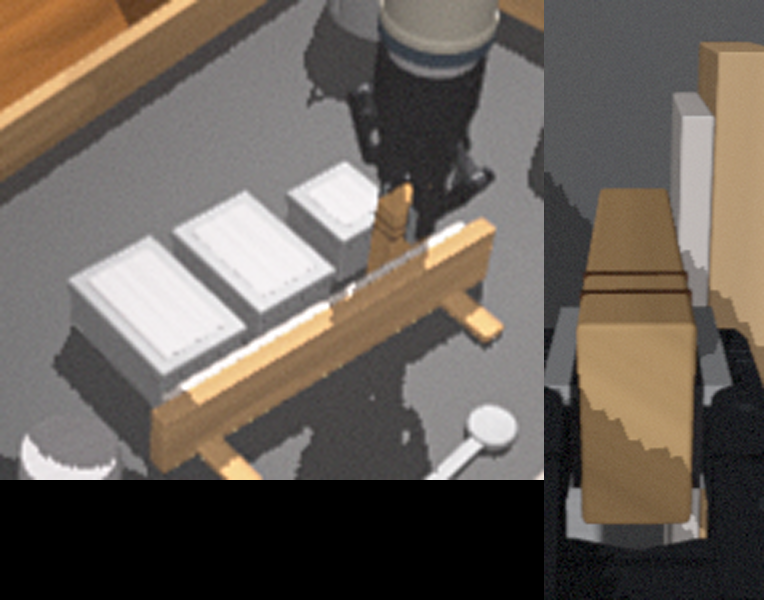

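The last view shows the tile's back against the partition (crop col ~712), the spacer still gripped upright in front of the small tin, and the tins undisturbed. I'll hand in.

```bash
python3 -c "
from bench import r
print(r.close_job())"
```

```text
the job is handed in; nothing more can be done
None
```

The job is handed in: the gripper is still holding the spacer upright deep in the gap in front of the small tin, pressing the tile flush with about 16 N, and the tins look undisturbed in the last picture (11.2 s of 32 s used).

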